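# Shut off the gas tap with its key

## Robot

A 6-joint arm with a two-finger parallel gripper is mounted at the origin on the work surface. World frame = base frame: x ahead of the robot, y to its left, z up, the work surface at z = 0. Lengths are in m, angles in rad, forces in N, time in s.
With the tool pointing down it reaches from about 0.25 to 0.725 m from the base axis. Payload 4 kg.
Tool frame: the origin (TCP) lies at the very end of the fingers, on their centre line; the grasp point (between the pads) lies 19 mm behind it; z points along the fingers, y is the line along which they close (so a half turn about z gives the same grasp; the last joint's range is limited). The gripper opens to 85 mm and grips with 20 to 120 N. Pads are 22 mm wide; open, the fingers measure 114 mm over their backs; the gripper's body (76 mm by 85 mm) begins 54 mm behind the grasp point. The pads swing forward as they close: fully open they stand 13 mm farther back than shut.
Start: joints at [1.225, 0.241, 0.005, 1.335, 0, 1.571], TCP at [0.169, 0.47, 0.231] pointing down, gripper open.
Joint ranges: [-2.72, 2.72], [-1.05, 1.87], [-1.09, 1.28], [-1.99, 2.15], [-1.42, 1.44], [-3.14, 3.14]. Speed limits (rad/s): [2.79, 2.79, 3.14, 3.14, 3.14, 3.14].

## Interface

Orientations are given as a unit quaternion [w, x, y, z].
In Python, from workcell import env gives the robot as it stands.
- The arm moves only by the tool carry_out, never from a script. Its argument "increments" is a list of rows, each an object of numbers: "tx", "ty", "tz": the shift along the tool's x, y, z in m; "wx", "wy", "wz": the turn, a rotation vector about the tool's x, y, z in degrees; "hand": the opening, from 0 (shut) to 1 (fully open). In form: [{"tx": .., "ty": .., "tz": .., "wx": .., "wy": .., "wz": .., "hand": ..}, ...]. A call has exactly 8 rows; each row is the pose to reach, as a shift and turn from the pose commanded when the call began, along the tool's axes at that moment; what a row does not reach only later rows make up. A row lasts 1/8 s, in which the tool goes at most 62.5 mm and 10.7 degrees, less where a joint would pass 70% of its speed; a pose out of reach is approached as far as the arm can. A call with a gripper value outside its range is refused whole. The fingers move at their own pace and stop on an object; "force" is the grip in N (left out, the last holds). Time passes only in rows, so rows that repeat a pose let the fingers close, or fill a call up. It gives the time, the measured TCP pose, the force, the opening and the grip force at its end, in the units of the state.
- env.state(): the state, without advancing time (a new reading comes with each control period).
- env.camera(name): name is "scene" or "side" or "wrist"; returns a dict with "image" (400x640x3 uint8, red, green, blue), "z_map" (400x640 float32, m along the optical axis (not along the pixel's ray), 0 where there is no reading), "K" (3x3 intrinsics, pixels), "extrinsics" (4x4, takes a point from world to camera coordinates); the wrist camera has in their place "hand_eye" (4x4, takes a point from camera to tool coordinates, whose origin is the TCP and whose axes are the flange's). Camera axes: x right, y down, z forward; pixel columns grow to the right and rows downward; lengths in m; the calibration is good to about 2 mm. A picture is of the moment at which its call begins: read the wrist's pose just before it.
- env.sign_off(): hands the job in; it is judged then, once.
The state is a dict: "t": time; "q": joint angles; "dq": joint speeds; "tau": joint torques, N m; "ee_pos": TCP position; "tool_rot": TCP orientation; "force": force on the tool from outside, world axes, zero at the start; "torque": the same for the moment, N m; "width": finger opening in m; "grip_force": force on a finger pad.
Only numpy, scipy, OpenCV 4.12 (cv2) and the standard library are available. Lean on these libraries where they do the work, as an engineer would, in place of code of your own. Each camera call takes 0.05 s, during which the arm holds its last target. There are 200 camera calls.

## Task

Shut off the gas on the kitchen island: take the brass key out of the wooden key stand, push its blade fully home into the slot of the yellow tap and turn it clockwise (seen from above) as far as it goes, to the red marks. Then pull the key out, leaving the tap shut, and stand it back upright and fully down in the empty slot of the key stand. Leave the black key and the kitchenware where they are and do not turn the blue tap.

Things in the scene. Friction and masses are not known exactly. Their poses are not given: they have to be found in the camera images.
- key_brass: Brass key, 120 mm tall, about 0.3 kg, upright in a slot of the key stand. Origin: centre of the blade's lower end; z up the key, x along the blade's wide side. Blade 24 (x) by 12 (y) mm, 40 mm long, rounded foot; above it a collar plate 44 x 32 mm, z = 40 to 46 mm, that rests on the stand or tap; neck; grip plate; half-round ring. The same after a half turn about z.
- key_brass_grip (a point): Centre of the brass key's flat grip plate, 76 mm above the key's origin. The plate is 56 mm wide (x), 14 mm thick (y) and 34 mm high: grip it across its thickness. Axes as the key's.
- key_black: Black key for the water tap, not to be used: same shape as the brass key but blade 16 mm thick and a square ring on top. Stands in the other slot of the stand. Origin and axes as for the brass key.
- key_stand: Fixed dark walnut block 200 (x) by 80 (y) mm, 50 mm high, with two through slots 28 (x) by 20 (y) mm, mouths chamfered 3 mm, at x = -55 and +55 mm. Origin: centre of its underside. Each key stands in a slot, its wide side along the block's x, its collar on the block's top and its origin 10 mm above the table.
- key_stand_hole0 (a point): Centre of the mouth of the slot at x = -55 mm of the stand, on its top face (50 mm above the table).
- key_stand_hole1 (a point): Centre of the mouth of the slot at x = +55 mm of the stand, on its top face (50 mm above the table).
- tap_gas: Gas tap: fixed round yellow housing 88 mm across, 58 mm high, on a steel flange 116 mm across, with a brass plug 60 mm across in its top. Origin: centre of the underside, on the table. Green marks on rim and flange show the line of the slot when open (the housing's x axis), red marks the line when shut (80 degrees clockwise of it).
- gas_slot (a point): Centre of the mouth of the slot in the gas tap's brass plug, 60 mm above the table, on the plug's turning axis. Turns with the plug; x along the slot. Slot 27 (x) by 15 (y) mm, 44 mm deep, mouth chamfered 3 mm. The key goes in either way round; fully home its collar rests on the plug, blade 40 mm deep.
- gas_plug (a joint): Turn of the gas tap's plug, rad, growing clockwise seen from above: 0 = open (slot on the green marks), 1.4 = stop, shut (slot on the red marks). Starts between 0 and 0.35. About 0.07 N m of friction; it stays where it is left. The key has about 0.13 rad of play each way in the slot.
- tap_water: Water tap, not to be turned: as the gas tap, but with a blue housing and a wider slot. Fixed. Origin at the centre of the underside.
- water_plug (a joint): Turn of the water tap's plug, rad; 0 = open, where it starts and must stay.
- mug: Loose white mug, 76 mm across, 85 mm high, handle at its +y; origin centre of underside.
- bowl: Loose green bowl, 124 mm across, 50 mm high; origin centre of underside.
- mill: Loose wooden pepper mill, 52 mm across, 130 mm high; origin centre of underside.
- jar: Loose green glass jar with brass lid, 56 mm across, 85 mm high; origin centre of underside.
- spoon: Loose wooden spoon, 190 mm long, lying along its x; origin on its underside.
Mind the look-alikes: they are no part of the job. Leave any white look-alike of the key_brass alone. What is meant by the tap_gas is not pink, and is the larger of those in its own colour.

How it is judged:
On the way, in this order (a step that is already met when the one before it is completed fails the run):
1. the brass key's blade is fully home in the gas tap's slot (horizontal distance between key_brass and gas_slot below 0.006 m and z of key_brass in the frame of gas_slot below -0.036 m and angle between key_brass's own z axis and vertical below 0.1 rad), for 0.2 s.
2. with the key home in it, the gas tap is turned to its shut stop (all of step 1 and value of joint gas_plug above 1.22 rad), for 0.2 s.
At the end, for the whole second after the job is handed in: The gas tap is shut (joint above 1.18 rad of its 1.4), and the brass key stands released and at rest in a slot of the key stand: within 12 mm of the slot's centre, its foot less than 16 mm above the table, tilted less than 0.1 rad (value of joint gas_plug above 1.18 rad and (horizontal distance between key_brass and key_stand_hole0 below 0.012 m or horizontal distance between key_brass and key_stand_hole1 below 0.012 m) and z of key_brass in the frame of key_stand below 0.016 m and angle between key_brass's own z axis and vertical below 0.1 rad and linear speed of key_brass below 0.02 m/s and contact force between key_brass and the fingers below 0.05 N); the robot touches nothing.
It fails at once if the black key is moved more than 30 mm (distance of key_black from where it was at the start of the episode above 0.03 m).
It fails at once if the water tap is turned more than 0.15 rad (value of joint water_plug above 0.15 rad).
It fails at once if the mug, bowl, pepper mill, jar or wooden spoon is moved more than 30 mm (distance of any of mug, bowl, mill, jar, spoon from where it was at the start of the episode above 0.03 m).
It also fails if it takes over 64 s, if anything falls off the work surface, if the arm or the gripper's body presses on something with over 40 N, if the wrist force passes 120 N, or if a joint passes its speed limit or range.

## Working session

There is one attempt and no reset: what is moved stays moved. The work goes in short steps, Python scripts to look and compute and a tool call to move; the robot and the scene stay as the last step left them, time stands still between calls to the robot, and variables do not carry over. Pictures are saved under pics/ and viewed, at most 10 in all, crops included, and the job is handed in when it is done.

Besides the shell and the picture viewer there is one more tool, called after "Call:" as name(argument=value, ...), one argument or row to a line, values as JSON. carry_out: Moves the arm, as the interface text tells. Its arguments: {"type":"object","properties":{"increments":{"type":"array"},"force":{"type":"number"}},"required":["increments"]}

```bash
mkdir -p pics; cat > h.py <<'E'
import numpy as np,cv2
from workcell import env
def save(n,im): cv2.imwrite('pics/'+n,im[:,:,::-1])
def cloud(c,T=None):
    K=c['K'];z=c['z_map'];v,u=np.mgrid[:400,:640]
    P=np.stack([(u-K[0,2])/K[0,0]*z,(v-K[1,2])/K[1,1]*z,z],-1)
    if T is None: T=np.linalg.inv(c['extrinsics'])
    W=P@T[:3,:3].T+T[:3,3]; W[z==0]=np.nan
    return W
E
python3 - <<'E'
from h import *
for n in('scene','side'):
    c=env.camera(n);save(n+'0.png',c['image']);np.savez(n+'0.npz',**c)
    print(n,np.linalg.inv(c['extrinsics'])[:3].round(3).tolist(),c['K'][0,0])
print(env.state())
E
```

```text
scene [[-0.345, 0.774, -0.53, 1.117], [0.938, 0.289, -0.189, 0.208], [0.007, -0.563, -0.827, 1.068]] 444.92662614967514
side [[0.997, -0.034, 0.075, 0.373], [-0.08, -0.632, 0.771, -0.826], [0.021, -0.774, -0.633, 0.742]] 363.4233520712641
{'t': 0.1, 'q': array([1.22502323e+00, 2.41344024e-01, 3.84836415e-03, 1.33521777e+00,
       1.68334748e-05, 1.57082486e+00]), 'dq': array([-0.00065826, -0.00297505,  0.00295251, -0.00078293, -0.00054999,
        0.00193931]), 'tau': array([ 3.46345396e-04, -3.73137259e+01,  2.53010023e+01,  1.08797426e-02,
       -1.67264653e-05,  8.22188866e-06]), 'ee_pos': array([0.16926129, 0.46986462, 0.23049476]), 'tool_rot': array([-1.73174558e-04,  1.72040564e-01,  9.85089400e-01, -9.42818657e-04]), 'force': array([-0.50921561,  0.68691739,  0.188741  ]), 'torque': array([ 0.0065452 , -0.01022564, -0.00642713]), 'grip_force': 0.0, 'width': 0.08543454415581166}
```

View pics/scene0.png

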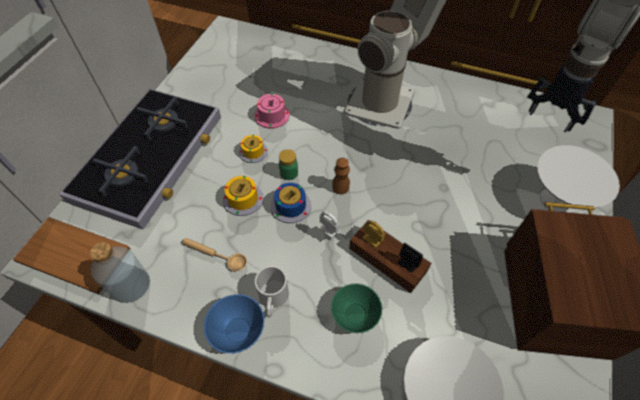

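View pics/side0.png

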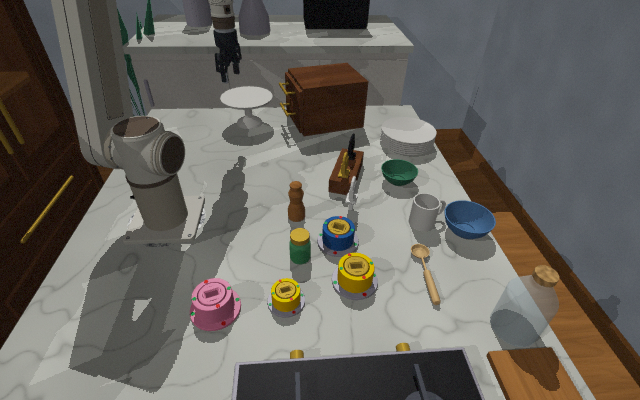

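Scene picture, candidates: 
- **Taps:** large yellow (241,193), small yellow (252,147), pink (272,108) and blue (290,200). I choose the large yellow one.
- **Keys:** brass in the stand (374,233), black (410,258), white look-alike (329,222). I choose brass.

In the side view, the large yellow tap is at (356,272) and the brass key at (345,165).

```bash
cat > m.py <<'E'
from h import *
c=dict(np.load('scene0.npz'));W=cloud(c);im=c['image'];hsv=cv2.cvtColor(im,cv2.COLOR_RGB2HSV)
def box(u0,u1,v0,v1):
    m=np.zeros((400,640),bool);m[v0:v1,u0:u1]=1;return m
z=W[...,2]
print('table z',np.nanmedian(z[250:270,290:320]))
def rect(m):
    p=W[m][:,:2];r=cv2.minAreaRect((p*1000).astype(np.float32));return len(p),r
def circ(m):
    p=W[m][:,:2];(x,y),r=cv2.minEnclosingCircle((p*1000).astype(np.float32));return len(p),round(x),round(y),round(r)
b=box(340,440,215,295)
print('stand top',rect(b&(abs(z-.05)<.005)))
brown=b&(hsv[...,0]<15)&(hsv[...,1]>80)
print('stand top brown',rect(brown&(abs(z-.05)<.005)))
for n,bb in dict(brass=box(358,388,215,250),black=box(396,426,240,275),white=box(312,342,205,245)).items():
    m=bb&(z>.068)&(z<.14); p=W[m]; print(n,rect(m),np.nanmax(z[bb]),p.mean(0))
for n,bb in dict(big=box(220,265,172,215),small=box(235,268,133,162),blue=box(270,312,180,222)).items():
    for lo,hi in((.03,.045),(.05,.066)): print(n,lo,circ(bb&(z>lo)&(z<hi)),np.nanmax(z[bb]))
crop=np.hstack([cv2.resize(im[170:220,215:275],(400,333),interpolation=2),cv2.resize(im[210:280,340:424],(400,333),interpolation=2)])
save('crop.png',crop)
E
python3 m.py
```

```text
table z 0.00015326116180691685
stand top (1608, ((619.5567016601562, 166.57785034179688), (201.21214294433594, 205.31155395507812), 71.11475372314453))
stand top brown (1332, ((562.1139526367188, 187.86083984375), (198.02230834960938, 81.48627471923828), 69.87467956542969))
brass (308, ((542.9868774414062, 135.34312438964844), (56.19614791870117, 15.853178977966309), 70.29390716552734)) 0.13312774917419 [0.54623682 0.13615596 0.10107771]
black (351, ((580.0065307617188, 238.9580841064453), (55.72272872924805, 14.640534400939941), 71.1490478515625)) 0.13277386932499802 [0.58271589 0.2389665  0.10387266]
white (247, ((552.4017333984375, 17.427967071533203), (56.16872024536133, 14.793155670166016), 73.36038208007812)) 0.12222922093295607 [0.55466109 0.01898303 0.09482242]
big 0.03 (109, 523, -255, 44) 0.06531335772926705
big 0.05 (639, 519, -256, 46) 0.06531335772926705
small 0.03 (218, 349, -306, 37) 0.05210949672387821
small 0.05 (3, 350, -310, 22) 0.05210949672387821
blue 0.03 (113, 501, -115, 43) 0.06539705148510833
blue 0.05 (639, 494, -120, 46) 0.06539705148510833
```

View pics/crop.png

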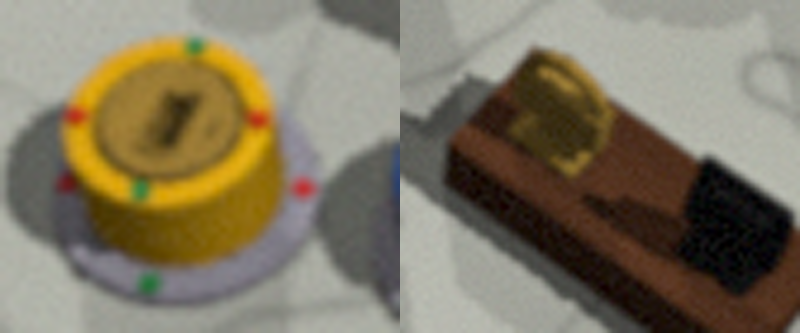

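```bash
cat >> h.py <<'E'
from scipy.spatial.transform import Rotation as R
def pose(s=None):
    s=s or env.state();T=np.eye(4);T[:3,:3]=R.from_quat(np.roll(s['tool_rot'],-1)).as_matrix();T[:3,3]=s['ee_pos'];return T
def ray(c,uv,z,T=None):
    K=c['K'];T=np.linalg.inv(c['extrinsics']) if T is None else T
    uv=np.atleast_2d(uv).astype(float);d=np.c_[(uv[:,0]-K[0,2])/K[0,0],(uv[:,1]-K[1,2])/K[1,1],np.ones(len(uv))]@T[:3,:3].T
    return T[:3,3]+d*((z-T[2,3])/d[:,2])[:,None]
def go(p,yang,T=None):
    """increments to TCP p, tool y at angle yang(deg), tool down"""
    T=pose() if T is None else T
    a=np.radians(yang);y=np.array([np.cos(a),np.sin(a),0]);z=np.array([0,0,-1.]);x=np.cross(y,z)
    r=R.from_matrix(T[:3,:3].T@np.c_[x,y,z]).as_rotvec(degrees=True)
    print('t mm',(T[:3,:3].T@(np.array(p)-T[:3,3])*1000).round(1),'w deg',r.round(2))
E
python3 - <<'E'
from h import *
c=dict(np.load('scene0.npz'))
g=ray(c,[[244.2,177],[236,198.5]],.058)[:,:2];r=ray(c,[[226.5,187.5],[253.8,187.8]],.058)[:,:2]
for p in(g,r): d=p[1]-p[0];print(p.mean(0),np.linalg.norm(d),np.degrees(np.arctan2(d[1],d[0])))
w=env.camera('wrist');print(w['hand_eye'].round(3),w['K'])
go([.543,.136,.25],-19.5)
E
```

```text
[ 0.51980541 -0.25496503] 0.0751265966635465 8.748300258674194
[ 0.5200701  -0.25488995] 0.07599765720177615 109.72952436454237
[[-0.002 -0.946 -0.325  0.084]
 [ 1.    -0.002  0.001  0.   ]
 [-0.001 -0.325  0.946 -0.142]
 [ 0.     0.     0.     1.   ]] [[276.90821635   0.         319.45015524]
 [  0.         276.90821635 197.81730055]
 [  0.           0.           1.        ]]
t mm [-464.8 -187.5  -19.1] w deg [-7.000e-02  7.000e-02  8.969e+01]
```

Call:
carry_out(
  increments=[
    {"tx":-0.06,"ty":-0.024,"tz":-0.015,"wz":-10.6,"hand":1},
    {"tx":-0.116,"ty":-0.047,"tz":-0.02,"wz":-21.2,"hand":1},
    {"tx":-0.174,"ty":-0.07,"tz":-0.02,"wz":-31.8,"hand":1},
    {"tx":-0.232,"ty":-0.094,"tz":-0.02,"wz":-42.4,"hand":1},
    {"tx":-0.29,"ty":-0.117,"tz":-0.02,"wz":-53,"hand":1},
    {"tx":-0.348,"ty":-0.14,"tz":-0.02,"wz":-63.6,"hand":1},
    {"tx":-0.406,"ty":-0.164,"tz":-0.02,"wz":-74.2,"hand":1},
    {"tx":-0.465,"ty":-0.187,"tz":-0.02,"wz":-84.8,"hand":1},
  ],
)

```text
$.increments[0]: bad value
```

```bash
cat > look.py <<'E'
from h import *
import sys
s=env.state();T=pose(s);w=env.camera('wrist');save(sys.argv[1]+'.png',w['image']);np.savez(sys.argv[1]+'.npz',T=T@w['hand_eye'],**w)
print(s['ee_pos'],s['q'].round(3),s['dq'].round(3))
E
python3 look.py w1; python3 -c "
from h import *
go([.543,.136,.25],160.5)"
```

```text
[0.16931074 0.46995574 0.23061802] [1.225 0.241 0.004 1.335 0.    1.571] [ 0.001 -0.001  0.005 -0.001  0.    -0.001]
t mm [-464.8 -187.6  -19. ] w deg [-6.000e-02 -6.000e-02 -9.031e+01]
```

View pics/w1.png

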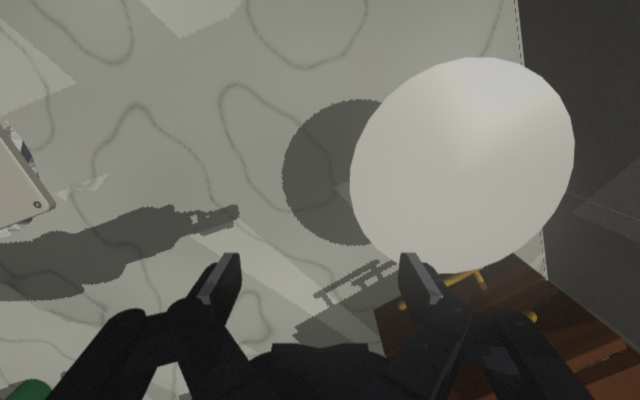

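The call was refused because a row seems to need every field, so the arm hasn't moved. The picture shows only the cake stand (460,165) and the cabinet. I'm sending it again with full rows.

Call:
carry_out(
  increments=[
    {"tx":-0.058,"ty":-0.024,"tz":-0.015,"wx":0,"wy":0,"wz":-10.6,"hand":1},
    {"tx":-0.116,"ty":-0.047,"tz":-0.02,"wx":0,"wy":0,"wz":-21.2,"hand":1},
    {"tx":-0.174,"ty":-0.07,"tz":-0.02,"wx":0,"wy":0,"wz":-31.8,"hand":1},
    {"tx":-0.232,"ty":-0.094,"tz":-0.02,"wx":0,"wy":0,"wz":-42.4,"hand":1},
    {"tx":-0.29,"ty":-0.117,"tz":-0.02,"wx":0,"wy":0,"wz":-53,"hand":1},
    {"tx":-0.348,"ty":-0.14,"tz":-0.02,"wx":0,"wy":0,"wz":-63.6,"hand":1},
    {"tx":-0.406,"ty":-0.164,"tz":-0.02,"wx":0,"wy":0,"wz":-74.2,"hand":1},
    {"tx":-0.465,"ty":-0.187,"tz":-0.02,"wx":0,"wy":0,"wz":-84.8,"hand":1},
  ],
  force=60,
)

```text
t: 1.2
ee_pos: [0.4983, 0.1775, 0.2513]
tool_rot: [0.0, -0.47, 0.882, 0.0]
force: [-0.2, 0.1, -0.1]
width: 0.0851
grip_force: 0.0
```

```bash
python3 look.py w2; python3 -c "
from h import *
go([.543,.136,.25],160.5)"
```

```text
[0.49831003 0.17751279 0.25128413] [ 0.342  0.291  0.125  1.404  0.    -0.637] [-8.030e-01  4.160e-01  5.560e-01  1.330e-01  2.000e-03 -2.176e+00]
t mm [  8.2 -53.4   1. ] w deg [ -0.3   -0.1  -14.41]
```

View pics/w2.png

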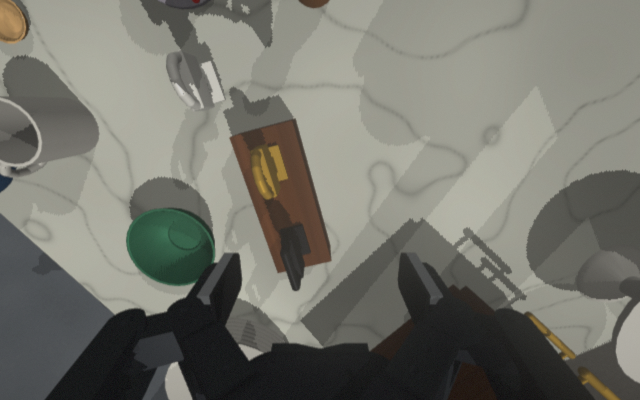

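The wrist view shows the brass key at (268,170), black key at (293,255), white key at (195,80) and bowl at (170,245). The arm was still moving, so I settle it and measure from closer.

Call:
carry_out(
  increments=[
    {"tx":0,"ty":0,"tz":0.02,"wx":0,"wy":0,"wz":-5.5,"hand":1},
    {"tx":0,"ty":0,"tz":0.04,"wx":0,"wy":0,"wz":-5.5,"hand":1},
    {"tx":0,"ty":0,"tz":0.05,"wx":0,"wy":0,"wz":-5.5,"hand":1},
    {"tx":0,"ty":0,"tz":0.05,"wx":0,"wy":0,"wz":-5.5,"hand":1},
    {"tx":0,"ty":0,"tz":0.05,"wx":0,"wy":0,"wz":-5.5,"hand":1},
    {"tx":0,"ty":0,"tz":0.05,"wx":0,"wy":0,"wz":-5.5,"hand":1},
    {"tx":0,"ty":0,"tz":0.05,"wx":0,"wy":0,"wz":-5.5,"hand":1},
    {"tx":0,"ty":0,"tz":0.05,"wx":0,"wy":0,"wz":-5.5,"hand":1},
  ],
)

```text
t: 2.25
ee_pos: [0.4974, 0.1789, 0.2017]
tool_rot: [0.0, -0.51, 0.86, -0.0]
force: [0.2, 0.4, -0.7]
width: 0.0855
grip_force: 0.0
```

```bash
python3 look.py w3; cat > k.py <<'E'
from h import *
c=dict(np.load('w3.npz'));W=cloud(c,c['T']);z=W[...,2];im=c['image'];hsv=cv2.cvtColor(im,cv2.COLOR_RGB2HSV)
near=np.hypot(W[...,0]-.562,W[...,1]-.188)<.13
brown=near&(abs(z-.05)<.006)&(hsv[...,0]<17)&(hsv[...,1]>60)
def rect(m):
    r=cv2.minAreaRect((W[m][:,:2]*1000).astype(np.float32));return m.sum(),r
print('stand',np.nanmedian(z[brown]),rect(brown))
k=np.hypot(W[...,0]-.543,W[...,1]-.136)<.045
for lo,hi in((.07,.102),(.102,.14),(.053,.062)):
    m=k&(z>lo)&(z<hi)
    if m.sum()>5:print(lo,rect(m),W[m].mean(0))
T=pose();ya=np.degrees(np.arctan2(T[1,1],T[0,1]));print('y ang',ya)
E
python3 k.py
```

```text
[0.49735388 0.17890361 0.20167072] [ 0.345  0.311  0.022  1.281 -0.    -0.724] [-0.003  0.004 -0.003 -0.001  0.    -0.   ]
stand 0.04902886917151206 (np.int64(7919), ((561.603759765625, 187.05615234375), (200.85165405273438, 80.54988098144531), 70.34599304199219))
0.07 (np.int64(719), ((542.2811889648438, 134.5298309326172), (55.11775207519531, 13.929051399230957), 70.61144256591797)) [0.53660648 0.13334551 0.09120688]
0.102 (np.int64(952), ((541.7094116210938, 134.52297973632812), (53.59092330932617, 12.009439468383789), 72.64408111572266)) [0.54015529 0.13229773 0.11767008]
0.053 (np.int64(477), ((533.7080078125, 138.2218475341797), (44.27747344970703, 12.601978302001953), 70.74295043945312)) [0.53309988 0.13748654 0.05519467]
y ang 151.28103723366578
```

```bash
python3 -c "
from h import *
go([.5426,.1351,.165],160.4)
go([.5426,.1351,.068],160.4)"
```

```text
t mm [ 16.6 -60.8  36.6] w deg [-0.01  0.01 -9.12]
t mm [ 16.6 -60.7 133.6] w deg [-0.01  0.01 -9.12]
```

Call:
carry_out(
  increments=[
    {"tx":0.0166,"ty":-0.0608,"tz":0.02,"wx":0,"wy":0,"wz":-9.1,"hand":1},
    {"tx":0.0166,"ty":-0.0608,"tz":0.03,"wx":0,"wy":0,"wz":-9.1,"hand":1},
    {"tx":0.0166,"ty":-0.0608,"tz":0.035,"wx":0,"wy":0,"wz":-9.1,"hand":1},
    {"tx":0.0166,"ty":-0.0608,"tz":0.05,"wx":0,"wy":0,"wz":-9.1,"hand":1},
    {"tx":0.0166,"ty":-0.0608,"tz":0.07,"wx":0,"wy":0,"wz":-9.1,"hand":1},
    {"tx":0.0166,"ty":-0.0608,"tz":0.09,"wx":0,"wy":0,"wz":-9.1,"hand":1},
    {"tx":0.0166,"ty":-0.0608,"tz":0.11,"wx":0,"wy":0,"wz":-9.1,"hand":1},
    {"tx":0.0166,"ty":-0.0608,"tz":0.1335,"wx":0,"wy":0,"wz":-9.1,"hand":1},
  ],
)

```text
t: 3.3
ee_pos: [0.5421, 0.1361, 0.0674]
tool_rot: [0.0, -0.577, 0.817, -0.0]
force: [0.7, -0.7, 0.1]
width: 0.0855
grip_force: 0.0
```

Call:
carry_out(
  increments=[
    {"tx":0,"ty":0,"tz":0,"wx":0,"wy":0,"wz":0,"hand":0.5},
    {"tx":0,"ty":0,"tz":0,"wx":0,"wy":0,"wz":0,"hand":0.25},
    {"tx":0,"ty":0,"tz":0,"wx":0,"wy":0,"wz":0,"hand":0},
    {"tx":0,"ty":0,"tz":0,"wx":0,"wy":0,"wz":0,"hand":0},
    {"tx":0,"ty":0,"tz":0,"wx":0,"wy":0,"wz":0,"hand":0},
    {"tx":0,"ty":0,"tz":0,"wx":0,"wy":0,"wz":0,"hand":0},
    {"tx":0,"ty":0,"tz":0,"wx":0,"wy":0,"wz":0,"hand":0},
    {"tx":0,"ty":0,"tz":0,"wx":0,"wy":0,"wz":0,"hand":0},
  ],
)

```text
t: 4.3
ee_pos: [0.5434, 0.1353, 0.069]
tool_rot: [0.001, -0.576, 0.817, -0.0]
force: [-0.7, 0.0, 5.5]
width: 0.0135
grip_force: 59.6
```

Call:
carry_out(
  increments=[
    {"tx":0,"ty":0,"tz":-0.02,"wx":0,"wy":0,"wz":0,"hand":0},
    {"tx":0,"ty":0,"tz":-0.045,"wx":0,"wy":0,"wz":0,"hand":0},
    {"tx":0,"ty":0,"tz":-0.075,"wx":0,"wy":0,"wz":0,"hand":0},
    {"tx":0,"ty":0,"tz":-0.11,"wx":0,"wy":0,"wz":0,"hand":0},
    {"tx":0,"ty":0,"tz":-0.145,"wx":0,"wy":0,"wz":0,"hand":0},
    {"tx":0,"ty":0,"tz":-0.15,"wx":0,"wy":0,"wz":0,"hand":0},
    {"tx":0,"ty":0,"tz":-0.15,"wx":0,"wy":0,"wz":0,"hand":0},
    {"tx":0,"ty":0,"tz":-0.15,"wx":0,"wy":0,"wz":0,"hand":0},
  ],
)

```text
t: 5.3
ee_pos: [0.5413, 0.1347, 0.2155]
tool_rot: [-0.002, -0.576, 0.817, 0.001]
force: [0.5, -0.6, -3.3]
width: 0.0134
grip_force: 59.0
```

```bash
python3 -c "
from h import *
s=env.state();print(s['ee_pos'],s['width'],s['grip_force'],s['q'])
go([.52,-.16,.22],90)
c=env.camera('scene');save('s1.png',c['image'][60:320,180:480])"
```

```text
[0.54133359 0.13469766 0.21548033] 0.013416930441837664 59.0198940038681 [ 2.43901137e-01  3.66090933e-01  1.37413880e-01  1.34648940e+00
 -5.16118874e-05 -9.84364796e-01]
t mm [284.8 -78.9  -4.1] w deg [ 0.09 -0.25 70.37]
```

View pics/s1.png

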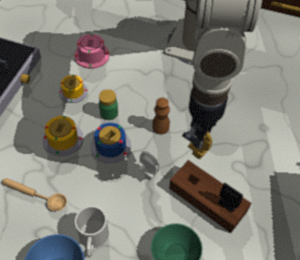

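The key is held clear of the stand, and its slot is empty at crop (193,178). Next I go beside the yellow tap, so the wrist camera can see the plug.

Call:
carry_out(
  increments=[
    {"tx":0.04,"ty":-0.022,"tz":-0.004,"wx":0,"wy":0,"wz":9,"hand":0},
    {"tx":0.09,"ty":-0.048,"tz":-0.004,"wx":0,"wy":0,"wz":18,"hand":0},
    {"tx":0.14,"ty":-0.075,"tz":-0.004,"wx":0,"wy":0,"wz":27,"hand":0},
    {"tx":0.19,"ty":-0.102,"tz":-0.004,"wx":0,"wy":0,"wz":36,"hand":0},
    {"tx":0.24,"ty":-0.128,"tz":-0.004,"wx":0,"wy":0,"wz":45,"hand":0},
    {"tx":0.29,"ty":-0.155,"tz":-0.004,"wx":0,"wy":0,"wz":54,"hand":0},
    {"tx":0.33,"ty":-0.176,"tz":-0.004,"wx":0,"wy":0,"wz":63,"hand":0},
    {"tx":0.348,"ty":-0.186,"tz":-0.004,"wx":0,"wy":0,"wz":70.4,"hand":0},
  ],
)

```text
t: 6.35
ee_pos: [0.6001, -0.2581, 0.2196]
tool_rot: [-0.001, 0.004, 1.0, 0.0]
force: [-0.2, 1.0, -3.1]
width: 0.0133
grip_force: 59.1
```

Call:
carry_out(
  increments=[
    {"tx":0,"ty":0,"tz":0,"wx":0,"wy":0,"wz":0,"hand":0},
    {"tx":0,"ty":0,"tz":0,"wx":0,"wy":0,"wz":0,"hand":0},
    {"tx":0,"ty":0,"tz":0,"wx":0,"wy":0,"wz":0,"hand":0},
    {"tx":0,"ty":0,"tz":0,"wx":0,"wy":0,"wz":0,"hand":0},
    {"tx":0,"ty":0,"tz":0,"wx":0,"wy":0,"wz":0,"hand":0},
    {"tx":0,"ty":0,"tz":0,"wx":0,"wy":0,"wz":0,"hand":0},
    {"tx":0,"ty":0,"tz":0,"wx":0,"wy":0,"wz":0,"hand":0},
    {"tx":0,"ty":0,"tz":0,"wx":0,"wy":0,"wz":0,"hand":0},
  ],
)

```text
t: 7.35
ee_pos: [0.6009, -0.2552, 0.2219]
tool_rot: [0.0, 0.0, 1.0, -0.0]
force: [0.5, -0.6, -2.7]
width: 0.0131
grip_force: 59.1
```

```bash
python3 look.py w4;python3 -c "
from h import *
c=cv2.imread('pics/w4.png')[0:290,160:480];cv2.imwrite('pics/w4c.png',cv2.resize(c,None,fx=2,fy=2,interpolation=cv2.INTER_CUBIC))"
```

```text
[ 0.60091823 -0.25522028  0.22189701] [-0.402  0.561  0.461  1.47  -0.    -0.401] [-0.001  0.001 -0.     0.    -0.001  0.   ]
```

View pics/w4c.png

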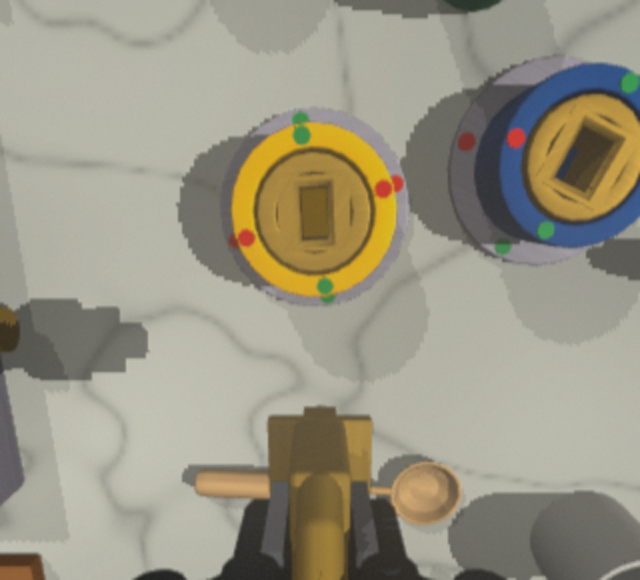

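The tap's plug is at crop (316,210), so full-image pixel (318,105). Its slot runs nearly along the image vertical. Green marks are at crop (302,134) and (325,287), and the key's collar is at (320,450).

```bash
cat > t.py <<'E'
from h import *
c=dict(np.load('w4.npz'));CT=c['T'];W=cloud(c,CT);z=W[...,2];im=c['image'];hsv=cv2.cvtColor(im,cv2.COLOR_RGB2HSV);H,S,V=cv2.split(hsv)
v,u=np.mgrid[:400,:640]
r=np.hypot(W[...,0]-.52,W[...,1]+.255)
print('table',np.nanmedian(z[(r>.065)&(r<.1)]))
def w(m,h): return ray(c,np.c_[u[m],v[m]],h,CT)[:,:2]
near=np.zeros_like(r,bool);near[50:155,265:370]=1
top=near&(z>.053)
P=W[top];print('top z',np.median(P[:,2]),cv2.minEnclosingCircle((P[:,:2]*1000).astype(np.float32)))
print('lev pct',np.percentile(z[near&(r<.028)],[2,20,50,90]))
for h in(.058,.055,.05):
    m=near&(r<.022)&(z<h);n,l,st,ce=cv2.connectedComponentsWithStats(m.astype(np.uint8));m=l==1+np.argmax(st[1:,4])
    print('slot',h,m.sum(),cv2.minAreaRect((w(m,min(h,.06))*1000).astype(np.float32)))
g=near&(H>40)&(H<85)&(S>90)&(r<.0445)&(z>.05);rd=near&((H<6)|(H>174))&(S>120)&(z>.05)
for n,m in(('g',g),('r',rd)):
    k,l,st,ce=cv2.connectedComponentsWithStats(m.astype(np.uint8));i=1+np.argsort(-st[1:,4])[:2];p=ray(c,ce[i],.0585,CT)[:,:2];d=p[0]-p[1]
    print(n,st[i,4],p.round(4).tolist(),'mid',p.mean(0),np.linalg.norm(d),np.degrees(np.arctan2(d[1],d[0])))
T=pose();L=(W-T[:3,3])@T[:3,:3]  # tool coords
b=(v>195)&(v<260)&(abs(u-320)<40)&(z>.14)&(z<.215)&(H>12)&(H<32)&(S>80)
print('tool y ang',np.degrees(np.arctan2(T[1,1],T[0,1])))
for lo,hi in((.008,.012),(.012,.016),(.018,.024),(.03,.04),(.045,.06)):
    m=b&(L[...,2]>lo)&(L[...,2]<hi)
    if m.sum()>3:print(lo,m.sum(),L[m].min(0).round(4),L[m].max(0).round(4))
E
python3 t.py
```

```text
table 0.2815685572730994
top z 0.05753529291849657 ((520.7012939453125, -257.6907043457031), 43.87944030761719)
lev pct [0.01216951 0.05634572 0.05824052 0.05948373]
slot 0.058 598 ((522.5637817382812, -257.30670166015625), (38.0405158996582, 24.381807327270508), 4.36241340637207)
slot 0.055 379 ((520.8456420898438, -257.60272216796875), (26.77251625061035, 14.959732055664062), 2.3616344928741455)
slot 0.05 365 ((520.8973999023438, -258.14031982421875), (26.579952239990234, 14.831039428710938), 0.09874122589826584)
g [58 42] [[0.4836, -0.2635], [0.5586, -0.2519]] mid [ 0.52108744 -0.25768933] 0.07587710721289358 -171.16714629618696
r [40 37] [[0.5089, -0.2219], [0.5333, -0.2936]] mid [ 0.5210903  -0.25773488] 0.0757271117564516 108.78588640491184
tool y ang 89.97835779606072
0.012 743 [-0.0016 -0.0152  0.0121] [0.0231 0.0163 0.0159]
0.018 13 [ 0.022  -0.0043  0.0181] [0.0229 0.0106 0.0195]
0.045 42 [ 0.0122 -0.0044  0.0461] [0.0132 0.0052 0.0522]
```

Call:
carry_out(
  increments=[
    {"tx":0.03,"ty":-0.0025,"tz":0,"wx":0,"wy":0,"wz":-2.5,"hand":0},
    {"tx":0.065,"ty":-0.0025,"tz":0,"wx":0,"wy":0,"wz":-2.5,"hand":0},
    {"tx":0.079,"ty":-0.0025,"tz":0.02,"wx":0,"wy":0,"wz":-2.5,"hand":0},
    {"tx":0.079,"ty":-0.0025,"tz":0.055,"wx":0,"wy":0,"wz":-2.5,"hand":0},
    {"tx":0.079,"ty":-0.0025,"tz":0.085,"wx":0,"wy":0,"wz":-2.5,"hand":0},
    {"tx":0.079,"ty":-0.0025,"tz":0.094,"wx":0,"wy":0,"wz":-2.5,"hand":0},
    {"tx":0.079,"ty":-0.0025,"tz":0.094,"wx":0,"wy":0,"wz":-2.5,"hand":0},
    {"tx":0.079,"ty":-0.0025,"tz":0.094,"wx":0,"wy":0,"wz":-2.5,"hand":0},
  ],
)

```text
t: 8.4
ee_pos: [0.5231, -0.2582, 0.1295]
tool_rot: [0.001, -0.022, 1.0, -0.001]
force: [0.2, -0.1, -3.3]
width: 0.0134
grip_force: 59.0
```

```bash
python3 -c "
from h import *
s=env.state();print(s['ee_pos'],s['force'],s['dq'].round(3))
go([.5217,-.2577,.105],92.5);go([.5217,-.2577,.078],92.5)
c=env.camera('scene');d=env.camera('side')
a=cv2.resize(c['image'][150:225,200:300],(400,300),interpolation=2);b=cv2.resize(d['image'][200:305,290:430],(400,300),interpolation=2);save('ins.png',np.hstack([a,b]))"
```

```text
[ 0.52306118 -0.25817716  0.12945781] [ 0.16715576 -0.11838619 -3.34444997] [-0.001 -0.005  0.001 -0.001  0.001  0.001]
t mm [ 1.4  0.6 24.5] w deg [-0.08  0.15 -0.02]
t mm [ 1.5  0.6 51.5] w deg [-0.08  0.15 -0.02]
```

View pics/ins.png

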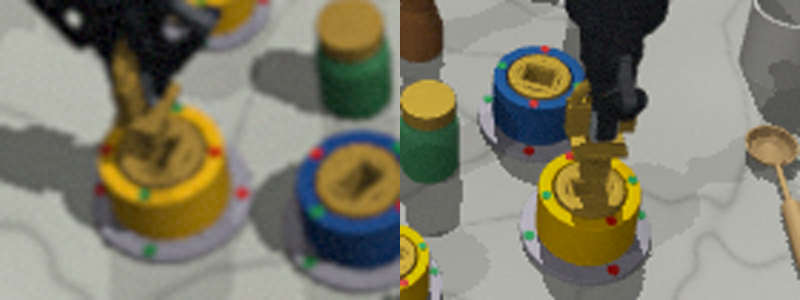

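The key's foot stands just above the plug's slot, at left crop (165,140) and right crop (600,200). I insert it gently, part way.

Call:
carry_out(
  increments=[
    {"tx":0.0012,"ty":0.0005,"tz":0.003,"wx":0,"wy":0,"wz":0,"hand":0},
    {"tx":0.0012,"ty":0.0005,"tz":0.006,"wx":0,"wy":0,"wz":0,"hand":0},
    {"tx":0.0012,"ty":0.0005,"tz":0.009,"wx":0,"wy":0,"wz":0,"hand":0},
    {"tx":0.0012,"ty":0.0005,"tz":0.012,"wx":0,"wy":0,"wz":0,"hand":0},
    {"tx":0.0012,"ty":0.0005,"tz":0.015,"wx":0,"wy":0,"wz":0,"hand":0},
    {"tx":0.0012,"ty":0.0005,"tz":0.018,"wx":0,"wy":0,"wz":0,"hand":0},
    {"tx":0.0012,"ty":0.0005,"tz":0.021,"wx":0,"wy":0,"wz":0,"hand":0},
    {"tx":0.0012,"ty":0.0005,"tz":0.024,"wx":0,"wy":0,"wz":0,"hand":0},
  ],
)

```text
t: 9.5
ee_pos: [0.5207, -0.2572, 0.1037]
tool_rot: [0.0, -0.022, 1.0, -0.0]
force: [0.2, -0.7, -3.4]
width: 0.013
grip_force: 59.0
```

Call:
carry_out(
  increments=[
    {"tx":0,"ty":0,"tz":0.004,"wx":0,"wy":0,"wz":0,"hand":0},
    {"tx":0,"ty":0,"tz":0.008,"wx":0,"wy":0,"wz":0,"hand":0},
    {"tx":0,"ty":0,"tz":0.012,"wx":0,"wy":0,"wz":0,"hand":0},
    {"tx":0,"ty":0,"tz":0.016,"wx":0,"wy":0,"wz":0,"hand":0},
    {"tx":0,"ty":0,"tz":0.02,"wx":0,"wy":0,"wz":0,"hand":0},
    {"tx":0,"ty":0,"tz":0.023,"wx":0,"wy":0,"wz":0,"hand":0},
    {"tx":0,"ty":0,"tz":0.025,"wx":0,"wy":0,"wz":0,"hand":0},
    {"tx":0,"ty":0,"tz":0.025,"wx":0,"wy":0,"wz":0,"hand":0},
  ],
)

```text
t: 10.5
ee_pos: [0.5208, -0.2572, 0.079]
tool_rot: [0.0, -0.022, 1.0, -0.0]
force: [-1.3, -0.3, -3.0]
width: 0.0135
grip_force: 59.4
```

```bash
python3 -c "
from h import *
s=env.state();print(s['ee_pos'],s['force'],s['torque'],s['dq'].round(3))"
```

```text
[ 0.52078208 -0.25724414  0.07901643] [-1.33091489 -0.32371024 -3.00320732] [0.02802298 0.07019868 0.01942569] [ 0.001  0.     0.     0.001 -0.002  0.001]
```

Call:
carry_out(
  increments=[
    {"tx":0,"ty":0,"tz":0.001,"wx":0,"wy":0,"wz":0,"hand":0},
    {"tx":0,"ty":0,"tz":0.0015,"wx":0,"wy":0,"wz":0,"hand":0},
    {"tx":0,"ty":0,"tz":0.0015,"wx":0,"wy":0,"wz":0,"hand":0},
    {"tx":0,"ty":0,"tz":0.0015,"wx":0,"wy":0,"wz":5,"hand":0},
    {"tx":0,"ty":0,"tz":0.0015,"wx":0,"wy":0,"wz":11,"hand":0},
    {"tx":0,"ty":0,"tz":0.0015,"wx":0,"wy":0,"wz":17,"hand":0},
    {"tx":0,"ty":0,"tz":0.0015,"wx":0,"wy":0,"wz":23,"hand":0},
    {"tx":0,"ty":0,"tz":0.0015,"wx":0,"wy":0,"wz":29,"hand":0},
  ],
)

```text
t: 11.5
ee_pos: [0.5217, -0.2578, 0.079]
tool_rot: [0.001, 0.231, 0.973, -0.0]
force: [-0.8, 0.5, 4.2]
width: 0.0131
grip_force: 60.3
```

```bash
python3 -c "
from h import *
s=env.state();T=pose(s);print(s['ee_pos'],s['force'],s['torque'],np.degrees(np.arctan2(T[1,1],T[0,1])))"
```

```text
[ 0.52165885 -0.25778159  0.07898697] [-0.83385371  0.50110055  4.20352239] [0.0632145  0.37184971 0.13115984] 63.29572079138528
```

Call:
carry_out(
  increments=[
    {"tx":0,"ty":0,"tz":0,"wx":0,"wy":0,"wz":7,"hand":0},
    {"tx":0,"ty":0,"tz":0,"wx":0,"wy":0,"wz":14,"hand":0},
    {"tx":0,"ty":0,"tz":0,"wx":0,"wy":0,"wz":21,"hand":0},
    {"tx":0,"ty":0,"tz":0,"wx":0,"wy":0,"wz":28,"hand":0},
    {"tx":0,"ty":0,"tz":0,"wx":0,"wy":0,"wz":35,"hand":0},
    {"tx":0,"ty":0,"tz":0,"wx":0,"wy":0,"wz":42,"hand":0},
    {"tx":0,"ty":0,"tz":0,"wx":0,"wy":0,"wz":48,"hand":0},
    {"tx":0,"ty":0,"tz":0,"wx":0,"wy":0,"wz":51,"hand":0},
  ],
)

```text
t: 12.5
ee_pos: [0.5213, -0.2583, 0.079]
tool_rot: [0.002, 0.627, 0.779, -0.0]
force: [-1.6, -0.2, 5.1]
width: 0.0133
grip_force: 60.4
```

Call:
carry_out(
  increments=[
    {"tx":0,"ty":0,"tz":0,"wx":0,"wy":0,"wz":1,"hand":0},
    {"tx":0,"ty":0,"tz":0,"wx":0,"wy":0,"wz":2,"hand":0},
    {"tx":0,"ty":0,"tz":0,"wx":0,"wy":0,"wz":3,"hand":0},
    {"tx":0,"ty":0,"tz":0,"wx":0,"wy":0,"wz":3,"hand":0},
    {"tx":0,"ty":0,"tz":0,"wx":0,"wy":0,"wz":3,"hand":0},
    {"tx":0,"ty":0,"tz":0,"wx":0,"wy":0,"wz":3,"hand":0},
    {"tx":0,"ty":0,"tz":0,"wx":0,"wy":0,"wz":3,"hand":0},
    {"tx":0,"ty":0,"tz":0,"wx":0,"wy":0,"wz":3,"hand":0},
  ],
)

```text
t: 13.5
ee_pos: [0.5209, -0.2582, 0.079]
tool_rot: [0.001, 0.646, 0.763, -0.001]
force: [-3.1, -0.6, 6.0]
width: 0.0132
grip_force: 60.6
```

```bash
python3 -c "
from h import *
s=env.state();T=pose(s);print(s['ee_pos'],s['force'],s['torque'],np.degrees(np.arctan2(T[1,1],T[0,1])))"
```

```text
[ 0.52092044 -0.25817321  0.07898113] [-3.08933319 -0.62073561  5.9978647 ] [-0.15616218  0.80319895  0.30468105] 9.525077880759696
```

Call:
carry_out(
  increments=[
    {"tx":0,"ty":0,"tz":0,"wx":0,"wy":0,"wz":-4,"hand":0},
    {"tx":0,"ty":0,"tz":0,"wx":0,"wy":0,"wz":-9,"hand":0},
    {"tx":0,"ty":0,"tz":-0.002,"wx":0,"wy":0,"wz":-9,"hand":0},
    {"tx":0,"ty":0,"tz":-0.01,"wx":0,"wy":0,"wz":-9,"hand":0},
    {"tx":0,"ty":0,"tz":-0.025,"wx":0,"wy":0,"wz":-9,"hand":0},
    {"tx":0,"ty":0,"tz":-0.04,"wx":0,"wy":0,"wz":-9,"hand":0},
    {"tx":0,"ty":0,"tz":-0.055,"wx":0,"wy":0,"wz":-9,"hand":0},
    {"tx":0,"ty":0,"tz":-0.07,"wx":0,"wy":0,"wz":-9,"hand":0},
  ],
)

```text
t: 14.5
ee_pos: [0.5207, -0.2568, 0.1488]
tool_rot: [0.0, 0.584, 0.812, 0.0]
force: [0.2, 0.3, -2.7]
width: 0.0131
grip_force: 59.0
```

Call:
carry_out(
  increments=[
    {"tx":0,"ty":0,"tz":-0.03,"wx":0,"wy":0,"wz":0,"hand":0},
    {"tx":0,"ty":0,"tz":-0.06,"wx":0,"wy":0,"wz":0,"hand":0},
    {"tx":0,"ty":0,"tz":-0.072,"wx":0,"wy":0,"wz":0,"hand":0},
    {"tx":0,"ty":0,"tz":-0.072,"wx":0,"wy":0,"wz":0,"hand":0},
    {"tx":0,"ty":0,"tz":-0.072,"wx":0,"wy":0,"wz":0,"hand":0},
    {"tx":0,"ty":0,"tz":-0.072,"wx":0,"wy":0,"wz":0,"hand":0},
    {"tx":0,"ty":0,"tz":-0.072,"wx":0,"wy":0,"wz":0,"hand":0},
    {"tx":0,"ty":0,"tz":-0.072,"wx":0,"wy":0,"wz":0,"hand":0},
  ],
)

```text
t: 15.5
ee_pos: [0.5206, -0.2571, 0.2189]
tool_rot: [-0.0, 0.584, 0.811, -0.0]
force: [0.6, 0.2, -3.2]
width: 0.0133
grip_force: 59.3
```

```bash
python3 -c "
from h import *
s=env.state();T=pose(s);print(s['ee_pos'],s['force'],np.degrees(np.arctan2(T[1,1],T[0,1])))
go([.5434,.1353,.22],160.4)
c=env.camera('scene');d=env.camera('side')
a=cv2.resize(c['image'][150:225,200:300],(400,300),interpolation=2);b=cv2.resize(d['image'][200:305,290:430],(400,300),interpolation=2);save('out.png',np.hstack([a,b]))"
```

```text
[ 0.52056777 -0.25714924  0.2189259 ] [ 0.63198376  0.16484837 -3.18798496] 18.481067960971476
t mm [365.  146.1  -0.9] w deg [ 3.0000e-02 -5.0000e-02 -1.4192e+02]
```

View pics/out.png

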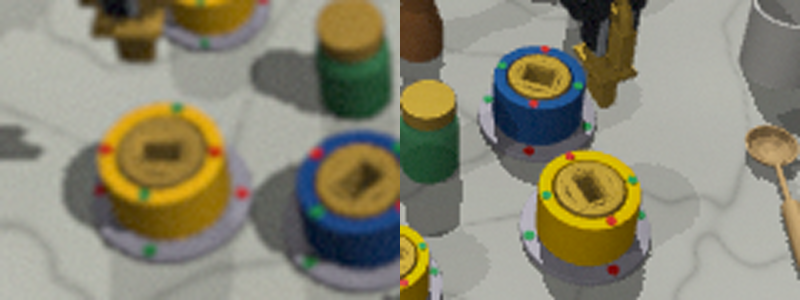

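The slot now lies on the red marks in both views, and the key is out. I take it back to the stand half a turn round, which the key's symmetry allows.

Call:
carry_out(
  increments=[
    {"tx":0.04,"ty":0.016,"tz":0,"wx":0,"wy":0,"wz":5,"hand":0},
    {"tx":0.09,"ty":0.036,"tz":0,"wx":0,"wy":0,"wz":10,"hand":0},
    {"tx":0.142,"ty":0.057,"tz":0,"wx":0,"wy":0,"wz":15,"hand":0},
    {"tx":0.194,"ty":0.077,"tz":0,"wx":0,"wy":0,"wz":20,"hand":0},
    {"tx":0.246,"ty":0.098,"tz":0,"wx":0,"wy":0,"wz":25,"hand":0},
    {"tx":0.298,"ty":0.119,"tz":0,"wx":0,"wy":0,"wz":31,"hand":0},
    {"tx":0.34,"ty":0.136,"tz":0,"wx":0,"wy":0,"wz":36,"hand":0},
    {"tx":0.3645,"ty":0.1454,"tz":0,"wx":0,"wy":0,"wz":38.1,"hand":0},
  ],
)

```text
t: 16.6
ee_pos: [0.543, 0.1371, 0.2195]
tool_rot: [-0.0, 0.817, 0.577, 0.0]
force: [-0.5, -0.4, -2.1]
width: 0.0133
grip_force: 59.2
```

Call:
carry_out(
  increments=[
    {"tx":0,"ty":0,"tz":0.01,"wx":0,"wy":0,"wz":0,"hand":0},
    {"tx":0,"ty":0,"tz":0.03,"wx":0,"wy":0,"wz":0,"hand":0},
    {"tx":0,"ty":0,"tz":0.05,"wx":0,"wy":0,"wz":0,"hand":0},
    {"tx":0,"ty":0,"tz":0.07,"wx":0,"wy":0,"wz":0,"hand":0},
    {"tx":0,"ty":0,"tz":0.085,"wx":0,"wy":0,"wz":0,"hand":0},
    {"tx":0,"ty":0,"tz":0.095,"wx":0,"wy":0,"wz":0,"hand":0},
    {"tx":0,"ty":0,"tz":0.095,"wx":0,"wy":0,"wz":0,"hand":0},
    {"tx":0,"ty":0,"tz":0.095,"wx":0,"wy":0,"wz":0,"hand":0},
  ],
)

```text
t: 17.6
ee_pos: [0.5437, 0.1346, 0.1251]
tool_rot: [0.0, 0.817, 0.576, 0.001]
force: [-0.0, -0.1, -3.2]
width: 0.0133
grip_force: 59.1
```

```bash
python3 -c "
from h import *
s=env.state();print(s['ee_pos'],s['force'],s['dq'].round(3))
go([.5429,.1346,.069],-19.6)
c=env.camera('scene');W=cloud(c);k=np.hypot(W[...,0]-.543,W[...,1]-.136)<.05;hsv=cv2.cvtColor(c['image'],cv2.COLOR_RGB2HSV)
z0=s['ee_pos'][2]-.059
for lo,hi in((.042,.058),(.062,.12)):
  m=k&(W[...,2]>z0+lo)&(W[...,2]<z0+hi)&(hsv[...,1]>80)&(hsv[...,0]>14)
  if m.sum()>5: print(m.sum(),cv2.minAreaRect((W[m][:,:2]*1000).astype(np.float32)))
"
```

```text
[0.54367087 0.13463888 0.12508148] [-0.00324974 -0.06277791 -3.15574112] [-0.    -0.004  0.006 -0.001 -0.001  0.002]
t mm [-0.3 -0.8 56.1] w deg [ 0.07 -0.04 -0.02]
81 ((551.0878295898438, 133.95782470703125), (42.537353515625, 17.295909881591797), 75.55535888671875)
131 ((555.418212890625, 143.4668731689453), (25.727447509765625, 41.58973693847656), 36.863006591796875)
```

Call:
carry_out(
  increments=[
    {"tx":0,"ty":-0.0006,"tz":0.008,"wx":0,"wy":0,"wz":0,"hand":0},
    {"tx":0,"ty":-0.0006,"tz":0.014,"wx":0,"wy":0,"wz":0,"hand":0},
    {"tx":0,"ty":-0.0006,"tz":0.018,"wx":0,"wy":0,"wz":0,"hand":0},
    {"tx":0,"ty":-0.0006,"tz":0.022,"wx":0,"wy":0,"wz":0,"hand":0},
    {"tx":0,"ty":-0.0006,"tz":0.026,"wx":0,"wy":0,"wz":0,"hand":0},
    {"tx":0,"ty":-0.0006,"tz":0.03,"wx":0,"wy":0,"wz":0,"hand":0},
    {"tx":0,"ty":-0.0006,"tz":0.034,"wx":0,"wy":0,"wz":0,"hand":0},
    {"tx":0,"ty":-0.0006,"tz":0.034,"wx":0,"wy":0,"wz":0,"hand":0},
  ],
)

```text
t: 18.65
ee_pos: [0.5422, 0.1347, 0.0899]
tool_rot: [-0.0, 0.817, 0.576, -0.0]
force: [0.4, 0.7, -3.1]
width: 0.0131
grip_force: 59.1
```

No contact force and the blade is 19 mm in, so I go down to the collar.

Call:
carry_out(
  increments=[
    {"tx":0,"ty":0,"tz":0.004,"wx":0,"wy":0,"wz":0,"hand":0},
    {"tx":0,"ty":0,"tz":0.008,"wx":0,"wy":0,"wz":0,"hand":0},
    {"tx":0,"ty":0,"tz":0.012,"wx":0,"wy":0,"wz":0,"hand":0},
    {"tx":0,"ty":0,"tz":0.016,"wx":0,"wy":0,"wz":0,"hand":0},
    {"tx":0,"ty":0,"tz":0.019,"wx":0,"wy":0,"wz":0,"hand":0},
    {"tx":0,"ty":0,"tz":0.0215,"wx":0,"wy":0,"wz":0,"hand":0},
    {"tx":0,"ty":0,"tz":0.0215,"wx":0,"wy":0,"wz":0,"hand":0},
    {"tx":0,"ty":0,"tz":0.0215,"wx":0,"wy":0,"wz":0,"hand":0},
  ],
)

```text
t: 19.65
ee_pos: [0.5426, 0.1348, 0.069]
tool_rot: [0.0, 0.817, 0.576, 0.0]
force: [-0.4, 0.0, -1.6]
width: 0.0131
grip_force: 59.2
```

Down at the grasp height. I release gently, then rise.

Call:
carry_out(
  increments=[
    {"tx":0,"ty":0,"tz":0.0005,"wx":0,"wy":0,"wz":0,"hand":0},
    {"tx":0,"ty":0,"tz":0.0005,"wx":0,"wy":0,"wz":0,"hand":0.3},
    {"tx":0,"ty":0,"tz":0.0005,"wx":0,"wy":0,"wz":0,"hand":0.6},
    {"tx":0,"ty":0,"tz":0.0005,"wx":0,"wy":0,"wz":0,"hand":1},
    {"tx":0,"ty":0,"tz":0.0005,"wx":0,"wy":0,"wz":0,"hand":1},
    {"tx":0,"ty":0,"tz":0.0005,"wx":0,"wy":0,"wz":0,"hand":1},
    {"tx":0,"ty":0,"tz":0.0005,"wx":0,"wy":0,"wz":0,"hand":1},
    {"tx":0,"ty":0,"tz":0.0005,"wx":0,"wy":0,"wz":0,"hand":1},
  ],
)

```text
t: 20.65
ee_pos: [0.5425, 0.1348, 0.0683]
tool_rot: [-0.0, 0.817, 0.576, -0.0]
force: [-0.9, 0.1, 0.0]
width: 0.0854
grip_force: 0.0
```

Call:
carry_out(
  increments=[
    {"tx":0,"ty":0,"tz":-0.01,"wx":0,"wy":0,"wz":0,"hand":1},
    {"tx":0,"ty":0,"tz":-0.03,"wx":0,"wy":0,"wz":0,"hand":1},
    {"tx":0,"ty":0,"tz":-0.06,"wx":0,"wy":0,"wz":0,"hand":1},
    {"tx":0,"ty":0,"tz":-0.09,"wx":0,"wy":0,"wz":0,"hand":1},
    {"tx":0,"ty":0,"tz":-0.12,"wx":0,"wy":0,"wz":0,"hand":1},
    {"tx":0,"ty":0,"tz":-0.15,"wx":0,"wy":0,"wz":0,"hand":1},
    {"tx":0,"ty":0,"tz":-0.15,"wx":0,"wy":0,"wz":0,"hand":1},
    {"tx":0,"ty":0,"tz":-0.15,"wx":0,"wy":0,"wz":0,"hand":1},
  ],
)

```text
t: 21.65
ee_pos: [0.5422, 0.1347, 0.218]
tool_rot: [-0.0, 0.817, 0.576, -0.0]
force: [-0.3, -0.1, -0.6]
width: 0.0856
grip_force: 0.0
```

```bash
python3 -c "
from h import *
s=env.state();T=pose(s);w=env.camera('wrist');W=cloud(w,T@w['hand_eye']);d=env.camera('side');Ws=cloud(d)
c0=dict(np.load('side0.npz'));W0=cloud(c0)
print(s['ee_pos'],s['width'],s['dq'].round(3))
for n,V in(('wrist',W),('side',Ws),('side before',W0)):
  m=(np.hypot(V[...,0]-.543,V[...,1]-.135)<.042)&(V[...,2]>.068)&(V[...,2]<.15)
  print(n,m.sum(),V[m][:,2].max() if m.any() else 0,cv2.minAreaRect((V[m][:,:2]*1000).astype(np.float32)))
save('fin.png',np.hstack([w['image'][60:340,150:450],d['image'][90:370,280:480]]))"
```

```text
[0.54217425 0.13470461 0.21802767] 0.0856128884211576 [ 0.001  0.016 -0.022  0.    -0.001 -0.001]
wrist 880 0.12930234751215486 ((543.2360229492188, 137.00018310546875), (55.25969696044922, 14.007554054260254), 70.24734497070312)
side 116 0.13322553951173943 ((543.0471801757812, 131.8881072998047), (59.384010314941406, 12.679058074951172), 68.46978759765625)
side before 117 0.13249342517116913 ((543.0585327148438, 131.48573303222656), (58.11423873901367, 13.878500938415527), 69.39898681640625)
```

View pics/fin.png

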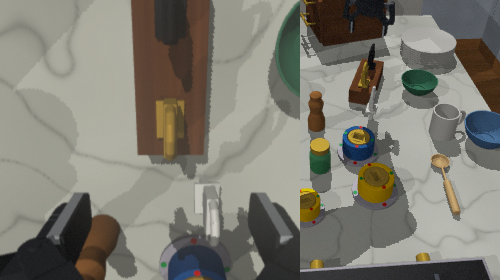

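The key stands upright and fully down in its slot, at (170,125). Its height matches the start: 0.133 m before and after. The hand is clear, so I hand in.

```bash
python3 -c "
from h import *
print(env.sign_off())"
```

```text
the job is handed in; nothing more can be done
None
```

The gas tap is shut on its red marks, the brass key is back upright and fully down in its slot of the stand, and the job was handed in at about 22 s of the 64 s allowed; the hand-in gave no verdict.

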